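# Knock a stuck bush out of its nest and put it in the kit tray

### The job

The plain steel bush is stuck flush in the pocket of the ejector nest: press the red paddle of the ejector lever all the way down so that the knockout rod pushes the bush up, then lift the bush out and set it down gently, upright, on the green pad in the empty place of the blue kit tray (do not drop it in). Finally raise the lever all the way up again, ready for the next part. Leave the other two bushes and the casting where they are.

Things in the scene. Friction and masses are not known exactly. Their poses are not given: they have to be found in the camera images.
- bush: Plain turned steel bush, 42 mm diameter, 30 mm tall, 0.2 kg (may vary 30 %), axis upright; treat as solid (the bore cannot be gripped from inside). Origin: centre of its underside, z up its axis. At the start it sits in the nest's pocket with its top flush with the nest's top; with the lever fully down it stands 24 mm proud of the nest's top, its lowest 6 mm still in the pocket, and can be gripped round the outside and lifted straight up.
- nest: Fixed ejector nest: blue and aluminium block 94 x 94 mm, 95 mm tall, on a base plate. Origin: centre of the block at bench level, straight below the middle of the round pocket (44.5 mm diameter, 30 mm deep); z up; its -x axis points along the lever, out towards the paddle, which stands about 170 mm from the origin.
- nest_mouth (a point): Centre of the pocket's mouth, on the nest's top face, 95 mm above the bench. Same axes as the nest.
- paddle (a point): Centre of the top face of the red paddle at the lever's outer end: 40 mm along the lever, 26 mm across, 14 mm thick; its top is about 69 mm above the bench when up, 25 mm when fully down. Pinch it across its 26 mm width from above, or press it with closed fingers. It slopes 0.2 rad up (outwards) when up, 0.2 rad down when down. Site x points towards the nest, level at lever angle 0.
- ejector (a joint): Ejector lever, rad: 0 = paddle up, knockout rod down (start); 0.40 = paddle fully down, rod up 24 mm. Pivot 60 mm from the nest's axis on the lever side, 40 mm above the bench; the paddle is 112 mm from the pivot. Stiff: needs about 8 N at the paddle either way and stays where it is left.
- tray: Fixed blue plastic kit tray, 257 x 94 mm, floor 4 mm thick, walls and dividers 14 mm high over the bench. Origin: centre of the underside; x along the row of three places (centres at -84, 0 and +84 mm), each 81 x 86 mm inside. It stands left or right of the nest, the row running roughly sideways (world y). Grip across the row (closing along the tray's y) to stay clear of the neighbours.
- pad: Fixed green pad, 56 x 56 x 2 mm, on the tray's floor in the one empty place (any of the three). Origin: centre of its underside, 4 mm above the bench; its top is 6 mm above the bench; axes as the tray.
- flanged_brass: Yellow flanged bush, 48 mm diameter, 38 mm tall, standing in another place of the tray. Origin: centre of its underside. Leave it.
- flanged_steel: Grey flanged steel bush, 42 mm diameter, 22 mm tall, standing in the third place of the tray. Origin: centre of its underside. Leave it.
- casting: Grey loose casting, 145 x 197 x 58 mm, lying on the bench on the other side of the nest from the tray. Origin: centre of its underside. Leave it.
Things that resemble listed ones, but are neither listed nor needed, are in the scene too. What is shaped like the bush but purple is not meant. Of the things that look like the pad, take the one that is farthest from the robot's base at the start.

How it is judged:
On the way, in this order (a step that is already met when the one before it is completed fails the run):
1. the lever is pressed fully down (at least 0.36 rad) and the bush stands at least 20 mm proud in its nest (value of joint ejector above 0.36 rad and z of bush in the frame of nest above 0.085 m and horizontal distance between bush and nest below 0.006 m), for 0.2 s.
2. the bush is brought down onto the green pad (within 6 mm of it) while still in the fingers, not dropped (horizontal distance between bush and pad below 0.022 m and z of bush in the frame of pad between -0.001 and 0.008 m and contact force between bush and the fingers above 0.3 N), for 0.05 s.
At the end, for the whole second after the job is handed in: The bush stands upright (within 0.1 rad) and at rest on the green pad, its axis within 22 mm of the pad's centre, and the ejector lever is up again (below 0.06 rad) (horizontal distance between bush and pad below 0.022 m and z of bush in the frame of pad between -0.001 and 0.005 m and angle between bush's own z axis and vertical below 0.1 rad and linear speed of bush below 0.02 m/s and value of joint ejector below 0.06 rad); the robot touches nothing.
It fails at once if the bush is tipped over (more than 0.6 rad) (angle between bush's own z axis and vertical above 0.6 rad).
It fails at once if one of the other bushes or the casting is shifted by more than 20 mm (distance of any of flanged_brass, flanged_steel, casting from where it was at the start of the episode above 0.02 m).
It also fails if it takes over 66 s, if anything falls off the work surface, if the arm or the gripper's body presses on something with over 40 N, if the wrist force passes 120 N, or if a joint passes its speed limit or range.

### The arm

A 7-joint arm with a two-finger parallel gripper is mounted at the origin on a cart in front of the work surface, level with it; the furniture and walls round the work are solid. World frame = base frame: x ahead of the robot, y to its left, z up, the work surface at z = 0. Lengths are in m, angles in rad, forces in N, time in s.
With the tool pointing down it reaches from about 0.425 to 0.975 m from the base axis. Payload 16.7 kg.
Tool frame: the origin (TCP) lies on the front face of the gripper's body, between the roots of the fingers; the fingertips stand 73 mm ahead of it and the grasp point (between the pads) lies 54 mm ahead of it; z points along the fingers, y is the line along which they close (so a half turn about z gives the same grasp; the last joint's range is limited). The gripper opens to 85 mm and grips with 20 to 120 N. Pads are 22 mm wide; open, the fingers measure 114 mm over their backs; the gripper's body (76 mm by 85 mm) begins 54 mm behind the grasp point. The pads swing forward as they close: fully open they stand 13 mm farther back than shut.
Start: joints at [1.125, 0.426, 0.074, 1.606, -0.034, 1.111, -0.067], TCP at [0.197, -0.646, 0.304] pointing down, gripper open.
Joint ranges: [-2.85, 2.85], [-0.5, 2.14], [-1.23, 1.37], [0.21, 2.46], [-1.02, 4.16], [0.16, 2.05], [-2.73, 2.73]. Speed limits (rad/s): [1.89, 1.89, 2.39, 2.39, 3.01, 3.01, 3.01].

### API

Orientations are given as [roll, pitch, yaw] about the fixed x, y, z axes, in that order (R = Rz(yaw) Ry(pitch) Rx(roll)).
In Python, from plant import r, viewer, ticket gives the robot as it stands.
- The arm moves only by the shell command python3 -m handwheel 'ROWS' [FORCE]. ROWS is JSON, a list of rows, each a list of 3 entries, a list of its own where there are three numbers: the finger opening in cm, from 0 to 8.54, then the shift along the world's x, y, z in cm, then the turn about the world's z in rad. In form: [[fingers, [x, y, z], yaw], ...]. A call has 1 to 20 rows; each row shifts and turns the commanded pose from where the row before left it; what a row does not reach is not made up. A row lasts 1/8 s, in which the tool goes at most 62.5 mm and 10.7 degrees, less where a joint would pass 70% of its speed; a pose out of reach is approached as far as the arm can. A call is refused whole if a number of a shift passes 6.25 or a number of a turn 0.188, either way. A call with a gripper value outside its range is refused whole. The fingers move at their own pace and stop on an object; FORCE is the grip in N (left out, the last holds). Time passes only in rows, so rows that do not move let the fingers close. It gives the time, the measured TCP pose, the force, the opening and the grip force at its end, in the units of the state.
- r.observe(): the state, without advancing time (a new reading comes with each control period).
- viewer.get_image(name): name is "scene" or "top" or "wrist"; returns a dict with "color" (384x512x3 uint8, red, green, blue), "vertical_fov" (degrees; the focal length in pixels is half the picture's height over the tangent of half this angle, whatever the lens; pixels are square), "cx", "cy" (the principal point, pixels), "dist_coeffs" ([k1, k2, p1, p2, k3] as OpenCV has them; the pictures are not rectified), "world_from_camera" (4x4, takes a point from camera to world coordinates). Camera axes: x right, y up, looking along -z (the intrinsics and any distortion apply to the point x, -y, -z); pixel columns grow to the right and rows downward; lengths in m; the calibration is good to about 2 mm. A picture is of the moment at which its call begins. There is no depth.
- ticket.hand_in(): hands the job in; it is judged then, once.
The state is a dict: "t": time; "qpos": joint angles; "joint_vel": joint speeds; "joint_efforts": joint torques, N m; "tcp_pos": TCP position; "ee_rot": TCP orientation; "contact_force": force on the tool from outside, world axes, zero at the start; "ft_torque": the same for the moment, N m; "finger_gap": finger opening in m; "finger_force": force on a finger pad.
Only numpy, scipy, OpenCV 4.12 (cv2) and the standard library are available. Lean on these libraries where they do the work, as an engineer would, in place of code of your own. Each camera call takes 0.05 s, during which the arm holds its last target. There are 200 camera calls.

## Working session

There is one attempt and no reset: what is moved stays moved. The work goes in short steps, Python scripts to look and compute and a shell command to move; the robot and the scene stay as the last step left them, time stands still between calls to the robot, and variables do not carry over. Pictures are saved under pics/ and viewed, at most 12 in all, crops included, and the job is handed in when it is done.

```bash
mkdir -p pics
cat > h.py <<'E'
import numpy as np, cv2
from plant import r, viewer, ticket
def K(d):
    f=d["color"].shape[0]/2/np.tan(np.radians(d["vertical_fov"])/2)
    return np.array([[f,0,d["cx"]],[0,f,d["cy"]],[0,0,1]])
def grab(n,fn=None):
    d=viewer.get_image(n)
    if fn: cv2.imwrite("pics/"+fn,d["color"][:,:,::-1])
    return d
def ray(d,u,v,z):
    p=cv2.undistortPoints(np.array([[[u,v]]],float),K(d),np.array(d["dist_coeffs"],float))[0,0]
    T=np.array(d["world_from_camera"]); w=T[:3,:3]@np.array([p[0],-p[1],-1]); o=T[:3,3]
    return o+w*(z-o[2])/w[2]
def proj(d,P):
    T=np.linalg.inv(np.array(d["world_from_camera"])); c=T[:3,:3]@np.array(P)+T[:3,3]
    return cv2.projectPoints(np.array([[c[0],-c[1],-c[2]]]),np.zeros(3),np.zeros(3),K(d),np.array(d["dist_coeffs"],float))[0].ravel()
E
python3 - <<'E'
from h import *
a=grab("top","top.png");b=grab("scene","scene.png")
o=r.observe();print(o["tcp_pos"],o["ee_rot"],o["t"],a["world_from_camera"],a["dist_coeffs"])
E
```

```text
[ 0.19668356 -0.64538811  0.30326891] [-3.14037237e+00  9.10831466e-05  2.95809546e-01] 0.1 [[-0.00940453  0.99022127 -0.13918835  0.36450885]
 [-0.99994001 -0.00853129  0.00686914 -0.01344913]
 [ 0.00561451  0.1392446   0.9902421   1.19309123]
 [ 0.          0.          0.          1.        ]] [0.04022555 0.         0.         0.         0.        ]
```

View pics/top.png

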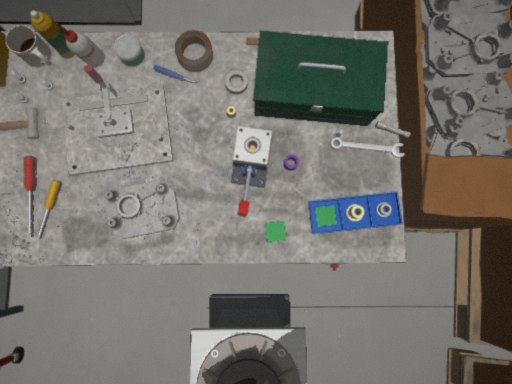

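View pics/scene.png

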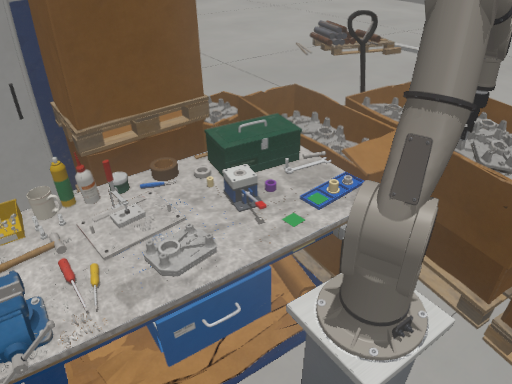

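Run:
```python
from h import *
d=grab("top");im=d["color"];hsv=cv2.cvtColor(im,cv2.COLOR_RGB2HSV)
print("base px",proj(d,[0,0,0]),proj(d,r.observe()["tcp_pos"]))
def blobs(lo,hi,z,nm,mn=25):
    m=cv2.inRange(hsv,lo,hi);n,l,s,c=cv2.connectedComponentsWithStats(m)
    for i in range(1,n):
        if s[i,4]>=mn:
            (cc,wh,an)=cv2.minAreaRect(np.argwhere(l==i)[:,::-1].astype(np.float32))
            box=[np.round(ray(d,*p,z)[:2],4).tolist() for p in cv2.boxPoints((cc,wh,an))]
            print(nm,c[i].round(1),s[i,4],np.round(ray(d,*cc,z),4),box)
blobs((50,120,80),(75,255,255),.006,"green",100)
blobs((105,120,80),(125,255,255),.014,"blue",60)
blobs((0,170,120),(6,255,255),.069,"red");blobs((174,170,120),(180,255,255),.069,"red2")
c=im[110:235,220:410];cv2.imwrite("pics/crop.png",cv2.resize(c,None,fx=4,fy=4,interpolation=cv2.INTER_CUBIC)[:,:,::-1])
```

```text
base px [247.73602329 386.66506982] [563.43234957 332.20774234]
green [325.4 215.7] 331 [ 0.4608 -0.2262  0.006 ] [[0.4834, -0.1976], [0.4903, -0.2491], [0.4383, -0.2545], [0.4314, -0.2034]]
green [275.  230.9] 316 [ 0.419 -0.081  0.006] [[0.4418, -0.0532], [0.447, -0.104], [0.3963, -0.1086], [0.3912, -0.0582]]
blue [358.  212.1] 2001 [ 0.4692 -0.3093  0.014 ] [[0.5025, -0.1773], [0.5287, -0.4351], [0.4363, -0.4396], [0.4105, -0.1846]]
red [243.1 207.4] 99 [0.4805 0.0084 0.069 ] [[0.4655, 0.0217], [0.4992, 0.0159], [0.4955, -0.0049], [0.4618, 0.0009]]
```

View pics/crop.png

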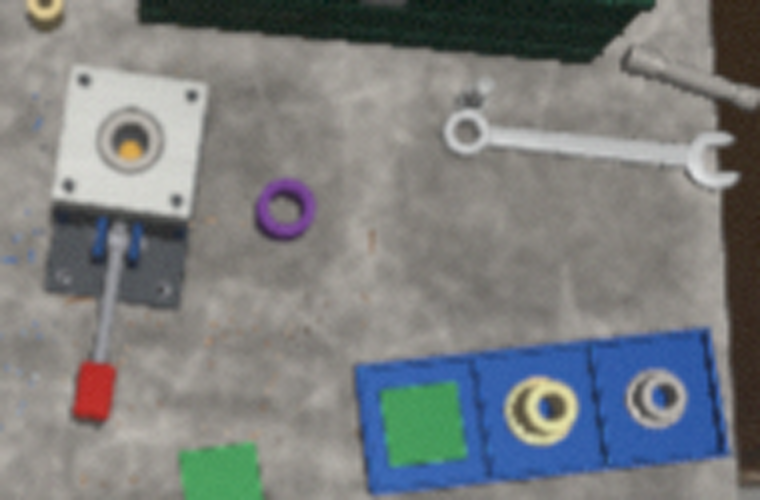

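Run:
```python
from h import *
d=grab("top")
C=[ray(d,220+u/4,110+v/4,.095) for u,v in [(75,68),(208,85),(190,218),(55,202)]]
print(np.round(C,4),np.mean(C,0), [np.linalg.norm(C[i]-C[i-1]) for i in range(4)])
m=ray(d,220+130/4,110+140/4,.095);print("mouth",m)
p=ray(d,243.1,207.4,.066);print("paddle",p,"dist",np.linalg.norm((m-p)[:2]),"yaw",np.arctan2(*(m-p)[[1,0]]))
for i in range(4): e=C[i]-C[i-1];print(np.arctan2(e[1],e[0]))
print("toolbox",ray(d,255,115,0),ray(d,300,122,0),ray(d,255,100,.15))
print(r.observe()["qpos"])
```

```text
[[ 0.6989  0.0187  0.095 ]
 [ 0.6862 -0.0721  0.095 ]
 [ 0.5937 -0.0585  0.095 ]
 [ 0.6055  0.0327  0.095 ]] [ 0.64607171 -0.01980548  0.095     ] [np.float64(0.09444812362876033), np.float64(0.09171832544886172), np.float64(0.09350118904923292), np.float64(0.09198566954349426)]
mouth [ 0.64811126 -0.01844716  0.095     ]
paddle [0.48069665 0.00869954 0.066     ] dist 0.16960127889718365 yaw -0.16075338409807052
-0.1483989675064381
-1.709494790500579
2.9959029074257573
1.4423689468889516
toolbox [ 0.76437371 -0.0271666   0.        ] [ 0.74167937 -0.16102685  0.        ] [ 0.75476313 -0.02583764  0.15      ]
[ 1.12547692  0.42650086  0.07384727  1.60633665 -0.03408308  1.11080246
 -0.06710166]
```

```bash
python3 -m handwheel '[[0,[0,5,0],0],[0,[0,5,0],0],[0,[2,5,0],0],[0,[2,5,0],0],[0,[3,5,0],0],[0,[3,5,0],-0.05],[0,[3,5,0],-0.05],[0,[3,5,0],-0.05],[0,[3,5,0],-0.05],[0,[2,5,0],-0.05],[0,[2,5,0],-0.05]]'
```

```text
t: 1.58
tcp_pos: [0.4271, -0.0939, 0.3041]
ee_rot: [3.141, -0.0, -0.006]
contact_force: [1.3, -0.3, -0.3]
finger_gap: -0.0
finger_force: 0.0
```

```bash
python3 -m handwheel '[[0,[2,5,-3],-0.07],[0,[2,5,-3],-0.07],[0,[1.4,0.2,-3],0],[0,[0,0,0],0],[0,[0,0,0],0]]'
python3 - <<'E'
from h import *
d=grab("wrist","w1.png");hsv=cv2.cvtColor(d["color"],cv2.COLOR_RGB2HSV)
m=cv2.inRange(hsv,(0,170,100),(6,255,255))|cv2.inRange(hsv,(174,170,100),(180,255,255))
n,l,s,c=cv2.connectedComponentsWithStats(m)
for i in range(1,n):
    if s[i,4]>50: print(s[i],ray(d,*c[i],.066))
E
```

```text
t: 2.2
tcp_pos: [0.4805, 0.0058, 0.2146]
ee_rot: [3.141, -0.0, -0.145]
contact_force: [1.3, 0.2, 0.7]
finger_gap: -0.0001
finger_force: 0.0
[233 176  18  27  70] [0.49152069 0.01406776 0.066     ]
[245 184  16  10  52] [0.48988599 0.00610134 0.066     ]
```

View pics/w1.png

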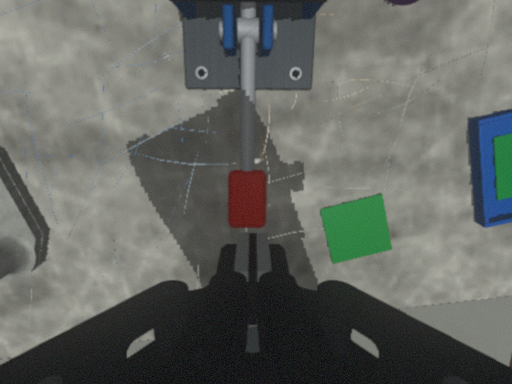

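Run:
```python
from h import *
d=grab("wrist")
for z in(.06,.069):print(ray(d,247,199,z),ray(d,247,171,z),ray(d,247,227,z))
o=np.array(r.observe()["tcp_pos"]);print(o,proj(d,o+[0,0,-.073]),ray(d,248,110,.046))
```

```text
[0.48109656 0.0106204  0.06      ] [0.50106588 0.00761446 0.06      ] [0.46014012 0.01377407 0.06      ]
[0.48390034 0.01006563 0.069     ] [0.50307403 0.00717945 0.069     ] [0.46377884 0.01309365 0.069     ]
[0.48077869 0.00567689 0.21509643] [254.96327205 251.09562567] [0.54069261 0.00115136 0.046     ]
```

```bash
python3 -m handwheel '[[0,[0.1,0.4,-3],0],[0,[0,0,-3],0],[0,[0,0,-1],0],[0,[0,0,-0.5],0],[0,[0,0,-0.5],0],[0,[0,0,-0.5],0],[0,[0,0,-0.5],0],[0,[0,0,-0.5],0]]'
python3 -m handwheel '[[0,[0,0,-0.5],0],[0,[0,0,-0.5],0],[0,[0,0,-0.4],0],[0,[0,0,-0.4],0],[0,[0,0,-0.2],0],[0,[0,0,-0.2],0],[0,[0,0,0],0],[0,[0,0,0],0]]'
```

```text
t: 3.3
tcp_pos: [0.4818, 0.0101, 0.1202]
ee_rot: [3.141, -0.001, -0.145]
contact_force: [-6.4, 0.1, 10.2]
finger_gap: 0.0005
finger_force: 4.7
t: 4.3
tcp_pos: [0.4824, 0.01, 0.0986]
ee_rot: [3.141, -0.002, -0.145]
contact_force: [-5.6, 0.6, 13.8]
finger_gap: -0.0
finger_force: 7.2
```

```bash
python3 -m handwheel '[[0,[0,0,-0.2],0],[0,[0,0,0],0],[0,[0,0,-0.1],0],[0,[0,0,0],0]]'; python3 -m handwheel '[[0,[0,0,-0.1],0],[0,[0,0,0],0],[0,[0,0,0],0]]'
```

```text
t: 4.8
tcp_pos: [0.4826, 0.0102, 0.0974]
ee_rot: [3.14, -0.003, -0.145]
contact_force: [-20.7, -1.0, 63.9]
finger_gap: 0.0002
finger_force: 33.2
t: 5.18
tcp_pos: [0.4827, 0.0102, 0.097]
ee_rot: [3.14, -0.004, -0.145]
contact_force: [-26.0, -0.7, 80.9]
finger_gap: 0.0002
finger_force: 42.3
```

```bash
python3 -m handwheel '[[0,[0,0,3],0],[0,[0,0,5],0],[5,[0,0,6],0],[8.5,[3,-1,3],0],[8.5,[3,-1,0],0],[8.5,[0,0,0],0],[8.5,[0,0,0],0]]'
python3 - <<'E'
from h import *
grab("wrist","w2.png")
E
```

```text
t: 6.05
tcp_pos: [0.5413, -0.0096, 0.2635]
ee_rot: [-3.141, -0.0, -0.144]
contact_force: [-0.8, -0.0, -0.5]
finger_gap: 0.0849
finger_force: 0.0
```

View pics/w2.png

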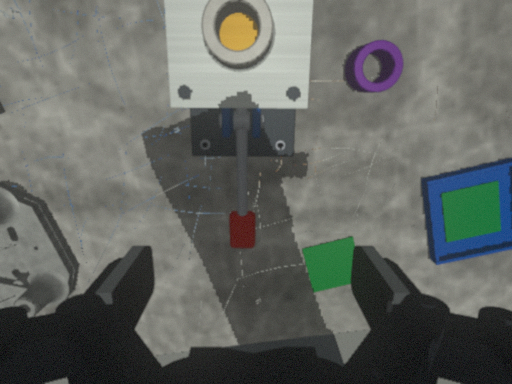

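Run:
```python
from h import *
d=grab("wrist")
for z in(.095,.119):print(z,ray(d,237.5,31,z),np.linalg.norm(ray(d,202,31,z)-ray(d,273,31,z)))
hsv=cv2.cvtColor(d["color"],cv2.COLOR_RGB2HSV);m=cv2.inRange(hsv,(50,100,50),(75,255,255))
n,l,s,c=cv2.connectedComponentsWithStats(m)
for i in range(1,n):
    if s[i,4]>300: print(s[i],c[i],ray(d,*c[i],.006))
```

```text
0.095 [ 0.65120608 -0.01449734  0.095     ] 0.046068910218480336
0.119 [ 0.64726822 -0.01489072  0.119     ] 0.041446186280125676
[ 442  182   58   59 2694] [471.18188567 211.03006682] [ 0.46352858 -0.22435502  0.006     ]
[ 303  237   52   55 2091] [329.95121951 263.52319464] [ 0.42398847 -0.07629438  0.006     ]
```

```bash
python3 -m handwheel '[[8.5,[2,0,0],0.18],[8.5,[2,-0.7,0],0.18],[8.5,[2,0,0],0.18],[8.5,[2,0,0],0.18],[8.5,[2,0,0],0.18],[8.5,[0.6,0,0],0.18],[8.5,[0,0,0],0.18],[8.5,[0,0,0],0.18],[8.5,[0,0,0],0.18],[8.5,[0,0,0],0.18],[8.5,[0,0,0],0],[8.5,[0,0,0],0]]'
```

```text
t: 7.65
tcp_pos: [0.6475, -0.0166, 0.263]
ee_rot: [-3.141, 0.0, 1.652]
contact_force: [-0.7, -0.6, -0.0]
finger_gap: 0.0849
finger_force: 0.0
```

```bash
python3 -m handwheel '[[8.5,[0,0,-3],0.02],[8.5,[0,0,-3],0],[8.5,[0,0,-2],0],[8.5,[0,0,-1.6],0],[6,[0,0,0],0],[5,[0,0,0],0],[4.5,[0,0,0],0],[3.8,[0,0,0],0],[3.8,[0,0,0],0],[3.8,[0,0,0],0]]' 40
```

```text
t: 8.9
tcp_pos: [0.6482, -0.0167, 0.1679]
ee_rot: [3.14, 0.0, 1.675]
contact_force: [0.1, -1.0, 5.6]
finger_gap: 0.0398
finger_force: 39.6
```

```bash
python3 -m handwheel '[[3.8,[0,0,0.5],0],[3.8,[0,0,1],0],[3.8,[0,0,2],0],[3.8,[0,0,3],0],[3.8,[0,0,3],0],[3.8,[0,0,0],0],[3.8,[0,0,0],0]]'
python3 - <<'E'
from h import *
grab("wrist","w3.png")
E
```

```text
t: 9.78
tcp_pos: [0.6474, -0.0168, 0.2619]
ee_rot: [-3.141, 0.0, 1.676]
contact_force: [-0.3, 0.6, -2.1]
finger_gap: 0.0401
finger_force: 41.2
```

View pics/w3.png

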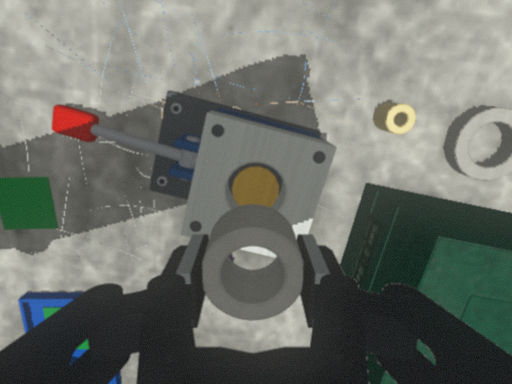

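```bash
python3 -m handwheel '[[3.8,[-2,-3,0],0],[3.8,[-3,-4,0],0],[3.8,[-4,-4,0],0],[3.8,[-4,-4,0],0],[3.8,[-3,-3,-1],0],[3.8,[-2.5,-2.9,-2],0],[3.8,[0,0,-3],0],[3.8,[0,0,-3],0],[3.8,[0,0,-3],0],[3.8,[0,0,-2],0],[3.8,[0,0,0],0],[3.8,[0,0,0],0]]'
python3 - <<'E'
from h import *
d=grab("top");cv2.imwrite("pics/t2.png",cv2.resize(d["color"][170:270,260:420],None,fx=4,fy=4)[:,:,::-1])
E
```

```text
t: 11.32
tcp_pos: [0.4632, -0.2256, 0.1226]
ee_rot: [3.141, 0.0, 1.676]
contact_force: [0.4, 0.5, -1.8]
finger_gap: 0.0396
finger_force: 41.2
```

View pics/t2.png

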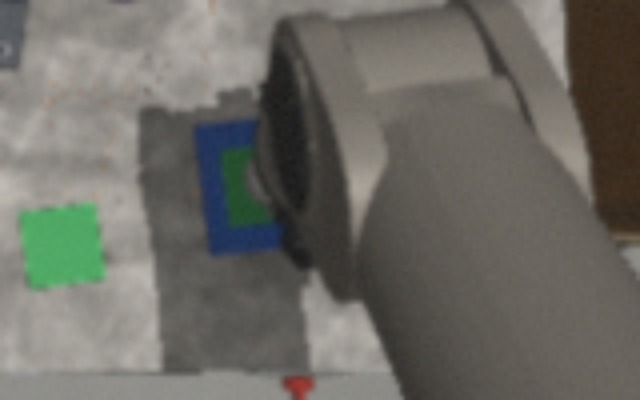

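```bash
python3 -m handwheel '[[3.8,[0,0,-1],0],[3.8,[0,0,-1],0],[3.8,[0,0,-0.7],0],[3.8,[0,0,-0.4],0],[3.8,[0,0,-0.2],0],[3.8,[0,0,-0.2],0],[3.8,[0,0,0],0],[3.8,[0,0,0],0]]'
```

```text
t: 12.38
tcp_pos: [0.4628, -0.2257, 0.087]
ee_rot: [3.141, 0.0, 1.676]
contact_force: [-0.6, -0.5, -2.0]
finger_gap: 0.04
finger_force: 41.3
```

```bash
python3 -m handwheel '[[3.8,[0,0,-0.1],0],[3.8,[0,0,0],0],[3.8,[0,0,-0.1],0],[3.8,[0,0,0],0]]';python3 -m handwheel '[[3.8,[0,0,-0.1],0],[3.8,[0,0,0],0]]'
```

```text
t: 12.88
tcp_pos: [0.4628, -0.2257, 0.0852]
ee_rot: [-3.141, 0.0, 1.676]
contact_force: [-2.9, 0.3, 7.9]
finger_gap: 0.04
finger_force: 42.1
t: 13.12
tcp_pos: [0.4629, -0.2256, 0.0851]
ee_rot: [-3.141, 0.001, 1.676]
contact_force: [-9.5, 4.6, 32.1]
finger_gap: 0.04
finger_force: 44.4
```

```bash
python3 -m handwheel '[[3.8,[0,0,0.1],0],[3.8,[0,0,0],0],[4.4,[0,0,0],0],[4.8,[0,0,0],0],[5.2,[0,0,0],0],[5.2,[0,0,0],0],[5.2,[0,0,0.5],0],[5.2,[0,0,1],0],[5.2,[0,0,2],0],[5.2,[0,0,4],0],[5.2,[0,0,5],0],[5.2,[0,0,0],0]]'
python3 - <<'E'
from h import *
grab("wrist","w4.png")
E
```

```text
t: 14.62
tcp_pos: [0.4643, -0.2261, 0.2145]
ee_rot: [3.137, 0.004, 1.676]
contact_force: [1.0, -0.1, -0.9]
finger_gap: 0.0523
finger_force: 0.0
```

View pics/w4.png

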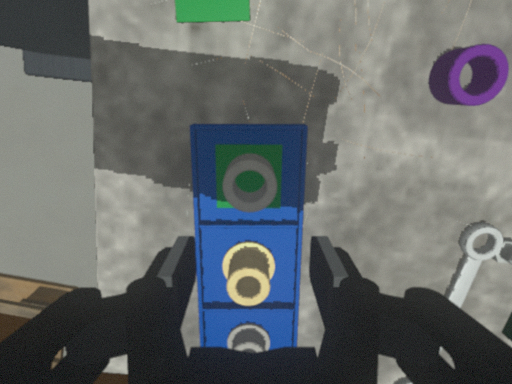

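```bash
python3 - <<'E'
from h import *
d=grab("wrist");a=ray(d,249,183,.036);print("bush",a)
E
python3 -m handwheel '[[5.2,[0,3,0],-0.18],[5.2,[0.4,3,0],-0.18],[5.2,[0.4,3,0],-0.18],[5.2,[0.4,3,0],-0.18],[5.2,[0.4,3,0],-0.18],[5.2,[0.2,3,0],-0.18],[5.2,[0,3,0],-0.18],[5.2,[0,2.6,0],-0.18],[5.2,[0,0,0],-0.18],[5.2,[0,0,0],-0.18],[5.2,[0,0,0],-0.02],[5.2,[0,0,0],0],[5.2,[0,0,0],0]]'
python3 - <<'E'
from h import *
grab("wrist","w5.png")
E
```

```text
bush [ 0.46173568 -0.22093672  0.036     ]
t: 16.35
tcp_pos: [0.4807, 0.0102, 0.2098]
ee_rot: [-3.142, 0.0, -0.142]
contact_force: [-0.6, 0.2, 0.8]
finger_gap: 0.0519
finger_force: 0.0
```

View pics/w5.png

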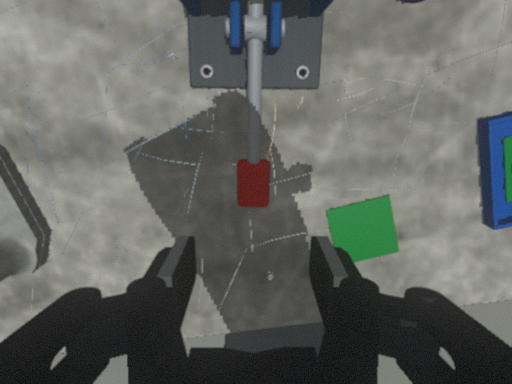

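```bash
python3 -m handwheel '[[5.2,[0,0,-4],0],[5.2,[0,0,-4],0],[5.2,[0,0,-3],0],[5.2,[0,0,-1.5],0],[5.2,[0,0,-0.8],0],[5.2,[0,0,0],0],[4,[0,0,0],0],[3,[0,0,0],0],[2,[0,0,0],0],[2,[0,0,0],0],[2,[0,0,0],0]]' 70
```

```text
t: 17.77
tcp_pos: [0.481, 0.0097, 0.0775]
ee_rot: [3.141, -0.001, -0.145]
contact_force: [-0.8, -4.3, 8.4]
finger_gap: 0.0247
finger_force: 68.5
```

```bash
python3 -m handwheel '[[2,[0,0,0.4],0],[2,[0,0,0.4],0],[2,[-0.1,0,0.5],0],[2,[-0.1,0,0.5],0],[2,[0,0,0.5],0],[2,[0,0,0.5],0],[2,[0.1,0,0.5],0],[2,[0.1,0,0.5],0],[2,[0,0,0.3],0],[2,[0,0,0.2],0],[2,[0,0,0],0]]';python3 -m handwheel '[[2,[0,0,0.1],0],[2,[0,0,0.1],0],[2,[0,0,0],0]]'
```

```text
t: 19.15
tcp_pos: [0.4818, 0.0096, 0.1204]
ee_rot: [3.142, -0.002, -0.145]
contact_force: [9.0, -6.9, -7.5]
finger_gap: 0.0245
finger_force: 70.3
t: 19.52
tcp_pos: [0.482, 0.0096, 0.1224]
ee_rot: [-3.141, -0.003, -0.145]
contact_force: [12.7, -7.9, -12.9]
finger_gap: 0.0243
finger_force: 69.8
```

```bash
python3 -m handwheel '[[2,[0,0,0.1],0],[2,[0,0,0.1],0],[2,[0,0,0],0]]';python3 -m handwheel '[[2,[0,0,0.1],0],[2,[0,0,0],0]]'
```

```text
t: 19.9
tcp_pos: [0.4823, 0.0095, 0.1245]
ee_rot: [-3.141, -0.003, -0.145]
contact_force: [13.7, -8.8, -13.2]
finger_gap: 0.0246
finger_force: 69.8
t: 20.15
tcp_pos: [0.4824, 0.0095, 0.1255]
ee_rot: [-3.141, -0.003, -0.145]
contact_force: [12.9, -8.3, -13.5]
finger_gap: 0.0242
finger_force: 69.7
```

```bash
python3 -m handwheel '[[2,[0,0,0.1],0],[2,[0,0,0.1],0],[2,[0,0,0.1],0],[2,[0,0,0.1],0],[2,[0,0,0],0]]'
python3 - <<'E'
from h import *
d=grab("wrist","w6.png")
E
```

```text
t: 20.78
tcp_pos: [0.4818, 0.0095, 0.1277]
ee_rot: [-3.14, -0.002, -0.145]
contact_force: [26.3, -6.3, -59.2]
finger_gap: 0.0237
finger_force: 74.1
```

View pics/w6.png

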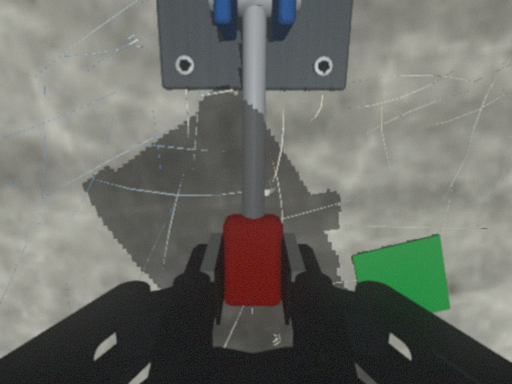

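```bash
python3 -m handwheel '[[3,[0,0,0],0],[4,[0,0,0],0],[5,[0,0,0],0],[5.5,[0,0,0],0],[5.5,[0,0,0],0],[5.5,[0,0,2],0],[5.5,[0,0,3],0],[5.5,[0,0,3],0],[5.5,[0,0,0.5],0],[5.5,[0,0,0],0]]'
python3 - <<'E'
from h import *
d=grab("wrist","w7.png")
t=grab("top");cv2.imwrite("pics/fin.png",np.hstack([cv2.resize(d["color"],(400,300)),cv2.resize(t["color"][120:270,220:420],(400,300))])[:,:,::-1])
E
```

```text
t: 22.08
tcp_pos: [0.4807, 0.0102, 0.2138]
ee_rot: [3.141, -0.0, -0.144]
contact_force: [-0.1, 1.0, 0.3]
finger_gap: 0.055
finger_force: 0.0
```

View pics/fin.png

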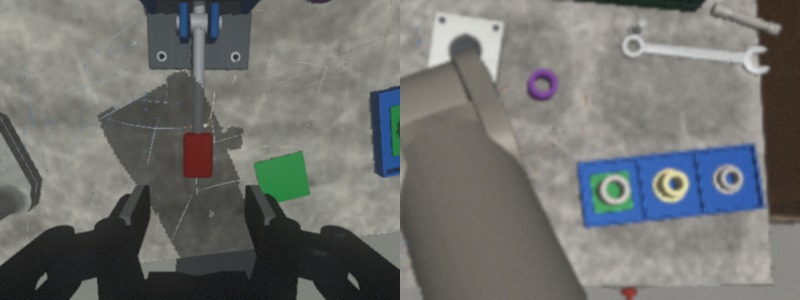

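```bash
python3 -c "
from plant import ticket
print(ticket.hand_in())"
```

```text
the job is handed in; nothing more can be done
None
```

The job is handed in at about 22 s: the last pictures show the bush upright on the green pad, the lever back up and the other two bushes still in their places; the hand-in call returned no verdict.

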